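# Slide an ore carrier under the clip of a clamping stage

### The job

Hold the spring clip of the clamping stage open by pressing its long thumb bar down with one fingertip and, while it is held down, push the specimen carrier along its channel with the other fingertip, under the raised foot, fully home against the stop. Then let the bar up so that the foot clamps the carrier, and move away. Only press and push: do not lift or tip the carrier, and leave the other things on the bench where they are.

Things in the scene. Friction and masses are not known exactly. Their poses are not given: they have to be found in the camera images.
- stage: Fixed clamping stage, dark steel base 215 x 90 mm (x, y). Origin on the bench (z = 0) under the channel's centre line, where the carrier's centre must end. Own x points along the channel to the stop (the way to push), own y to the thumb bar. Channel floor 16 mm above the bench, from x = -160 mm; side rails with inner faces at y = -25 and +25 mm, 4 mm thick, 6 mm high over the floor.
- stop (a point): Middle of the stop's face at floor height, stage x = +35 mm. The stop is an aluminium block 10 mm high across the end of the channel.
- axle (a point): On the clip's axle above the stage's origin: stage y = 33 mm, 34 mm above the bench. The axle, 7 mm thick, runs along stage x between two lugs, 7 mm thick and 42 mm tall, at x = -156 and +32 mm.
- carrier_mid (a point): Centre (half-way up) of the carrier, a loose aluminium plate 70 x 46 x 12 mm (x, y, z), about 0.12 kg, lying in the channel along the stage's axes, 48 to 78 mm short of home; home is above the stage's origin. A dark ore lump 20 mm wide, 11 mm high is fixed on top, 18 mm behind the centre. Push its end away from the stop, 35 mm behind the centre, 16 to 28 mm above the bench.
- clip_angle (a joint): Angle of the spring clip, a see-saw about the axle: 0 at rest (foot too low for the carrier to pass), growing as the thumb bar is pressed, hard limit 0.36 rad. The foot clears the carrier above 0.18 rad; about 0.17 rad when it clamps the carrier. The spring pushes the bar up with about 3 N at rest, 7 N at the limit.
- clip: The spring clip, one see-saw piece; origin on the axle at stage x = 0; own axes as the stage's at rest, turns when pressed. Its thumb bar is a long steel strip beside the channel: stage x = -150 to -20 mm, y = 48 to 88 mm. At 0.30 rad the strip is level, top 20.5 mm above the bench (4.5 over the channel floor); at rest it slopes up outward. A finger can slide along it.
- bar_mid (a point): Middle of the top of the thumb bar's strip, 85 mm before the stage's origin along x and 37 mm outward of the axle; 31 mm above the bench at rest, moves down when pressed.
- foot (a point): Underside of the clip's foot, a lying round steel pin 9 mm thick on a short arm from the axle over the channel: 23 mm above the bench at rest, 32 mm at 0.30 rad. Foot and arm span stage x = +5 to +22 mm and reach to stage y = -2 mm; top at most 50 mm above the bench when raised.
- spare_carrier: Bystander: an empty spare carrier plate of the same size without ore, lying on the bench beyond the stop; origin at the centre of its underside.
- rock_a: Bystander: dark ore lump, 48 mm wide, 40 mm high; origin under its centre.
- rock_b: Bystander: brown-grey stone, 36 mm wide, 28 mm high; origin under its centre.
- jar: Bystander: small closed jar, 44 mm in diameter, 60 mm high; origin under its centre.
- brush: Bystander: small brush, 150 mm long, lying on the bench.
- loupe_ring: Bystander: black ring, 40 mm in diameter, 18 mm high; origin under its centre.
Things that resemble listed ones, but are neither listed nor needed, are in the scene too. Leave any brown look-alike of the part that bears carrier_mid alone.

How it is judged (in metres and radians):
On the way, in this order (a step that is already met when the one before it is completed fails the run):
1. the thumb bar is held down by a finger, foot raised, with the carrier still short of the foot (value of joint clip_angle above 0.18 rad and contact force between the fingers and clip above 0.5 N and x of carrier_mid in the frame of stage below -0.032 m), for 0.1 s.
2. the carrier reaches home under the raised foot while a finger still holds the bar down (value of joint clip_angle above 0.18 rad and contact force between the fingers and clip above 0.5 N and x of carrier_mid in the frame of stage above -0.004 m), for 0.05 s.
At the end, for the whole second after the job is handed in: The carrier lies flat in the channel within 4 mm of home against the stop, the bar is let up and the foot presses on the carrier with more than 1 N (clip between 0.12 and 0.22 rad), all at rest (x of carrier_mid in the frame of stage between -0.004 and 0.004 m and y of carrier_mid in the frame of stage between -0.004 and 0.004 m and z of carrier_mid in the frame of stage below 0.025 m and value of joint clip_angle between 0.12 and 0.22 rad and contact force between clip and carrier above 1 N and linear speed of carrier below 0.01 m/s); the robot touches nothing.
It fails at once if the carrier is lifted (more than 8 mm) or tipped (more than 0.2 rad) (z of carrier_mid in the frame of stage above 0.03 m or angle between carrier_mid's own z axis and vertical above 0.2 rad).
It fails at once if a bystander is moved more than 20 mm (distance of any of spare_carrier, rock_a, rock_b, jar, brush, loupe_ring from where it was at the start of the episode above 0.02 m).
It also fails if it takes over 38 s, if anything falls off the work surface, if the arm or the gripper's body presses on something with over 40 N, if the wrist force passes 120 N, or if a joint passes its speed limit or range.

### The arm

A 6-joint arm with a two-finger parallel gripper is mounted at the origin on the work surface. World frame = base frame: x ahead of the robot, y to its left, z up, the work surface at z = 0. Lengths are in mm, angles in rad, forces in N, time in s.
With the tool pointing down it reaches from about 350 to 975 mm from the base axis. Payload 4.9 kg.
Tool frame: the origin (TCP) lies at the very end of the fingers, on their centre line; the grasp point (between the pads) lies 19 mm behind it; z points along the fingers, y is the line along which they close (so a half turn about z gives the same grasp; the last joint's range is limited). The gripper opens to 85 mm and grips with 20 to 120 N. Pads are 22 mm wide; open, the fingers measure 114 mm over their backs; the gripper's body (76 mm by 85 mm) begins 54 mm behind the grasp point. The pads swing forward as they close: fully open they stand 13 mm farther back than shut.
Start: joints at [-1.231, 0.053, 1.613, -0, 1.476, -0.119], TCP at [276.787, -560.348, 231.304] pointing down, gripper open.
Joint ranges: [-3.01, 3.01], [-1.01, 2.22], [0.06, 2.58], [-1.02, 4.17], [0.09, 2.62], [-3.14, 3.14]. Speed limits (rad/s): [2.57, 2.57, 3.14, 3.14, 3.14, 3.14].

### API

Orientations are given as a unit quaternion [w, x, y, z].
In Python, from station import arm, vision gives the robot as it stands.
- The arm moves only by the tool play_rows, never from a script. Its argument "increments" is text: rows parted by semicolons, each of 5 numbers parted by spaces: the shift along the world's x, y, z in units of 40 mm (1.0 is 40 mm), then the turn about the world's z in units of 5 degrees (1.0 is 5 degrees), then the finger opening in mm, from 0 to 85.4. A call has 1 to 5 rows; each row shifts and turns the commanded pose from where the row before left it; what a row does not reach is not made up. A row lasts 1/12 s, in which the tool goes at most 41.7 mm and 7.16 degrees, less where a joint would pass 70% of its speed; a pose out of reach is approached as far as the arm can. A call is refused whole if a number of a shift passes 1 or a number of a turn 1, either way. A call with a gripper value outside its range is refused whole. The fingers move at their own pace and stop on an object; "grip_force" is the grip in N (left out, the last holds). Time passes only in rows, so rows that do not move let the fingers close. It gives the time, the measured TCP pose, the force, the opening and the grip force at its end, in the units of the state.
- arm.observe(): the state, without advancing time (a new reading comes with each control period).
- vision.read_camera(name): name is "scene" or "side" or "wrist"; returns a dict with "color" (384x512x3 uint8, blue, green, red), "vertical_fov" (degrees; the focal length in pixels is half the picture's height over the tangent of half this angle, whatever the lens; pixels are square), "cx", "cy" (the principal point, pixels), "k1" (the pictures are not rectified: a ray, as slopes to the right and down, at radius r is drawn at 1 + k1 r^2 times it, then the intrinsics apply), "R" (3x3) and "t" (3): a world point X has camera coordinates R X + t. Camera axes: x right, y down, z forward; pixel columns grow to the right and rows downward; lengths in mm; the calibration is good to about 2 mm. A picture is of the moment at which its call begins. There is no depth.
- arm.hand_in(): hands the job in; it is judged then, once.
The state is a dict: "time_s": time; "q": joint angles; "dq": joint speeds; "joint_torque": joint torques, N m; "ee_pos": TCP position; "orientation": TCP orientation; "wrist_force": force on the tool from outside, world axes, zero at the start; "wrist_torque": the same for the moment, N m; "width": finger opening in mm; "grip_force": force on a finger pad.
Only numpy, scipy, OpenCV 4.12 (cv2) and the standard library are available. Lean on these libraries where they do the work, as an engineer would, in place of code of your own. Each camera call takes 0.05 s, during which the arm holds its last target. There are 200 camera calls.

## Working session

There is one attempt and no reset: what is moved stays moved. The work goes in short steps, Python scripts to look and compute and a tool call to move; the robot and the scene stay as the last step left them, time stands still between calls to the robot, and variables do not carry over. Pictures are saved under pics/ and viewed, at most 10 in all, crops included, and the job is handed in when it is done.

Besides the shell and the picture viewer there is one more tool, called after "Call:" by a JSON object that holds its "fn" and its "kwargs", one argument or row to a line. play_rows: Moves the arm, as the interface text tells. Its arguments: {"type":"object","properties":{"increments":{"type":"string"},"grip_force":{"type":"number"}},"required":["increments"]}

```bash
mkdir -p pics
cat > h.py <<'E'
import numpy as np, cv2
from station import arm, vision
def grab(n,f=None):
    c=vision.read_camera(n)
    if f: cv2.imwrite('pics/'+f,c['color'])
    return c
def K(c):
    h=c['color'].shape[0]; return h/2/np.tan(np.radians(c['vertical_fov'])/2)
def px(c,X):
    p=np.array(c['R'])@np.array(X,float)+np.array(c['t']); s=p[:2]/p[2]
    s=s*(1+c['k1']*(s@s)); return s*K(c)+[c['cx'],c['cy']]
def ray(c,u,v):
    d=np.array([(u-c['cx'])/K(c),(v-c['cy'])/K(c)]); s=d.copy()
    for _ in range(20): s=d/(1+c['k1']*(s@s))
    R=np.array(c['R']); o=-R.T@np.array(c['t']); return o,R.T@np.array([*s,1])
def atz(c,u,v,z):
    o,d=ray(c,u,v); return o+d*(z-o[2])/d[2]
E
python3 - <<'E'
from h import *
import pickle
cs={n:grab(n) for n in('scene','side')}
pickle.dump(cs,open('c.pkl','wb'))
for n,c in cs.items():
    cv2.imwrite(f'pics/{n}0.png',cv2.resize(c['color'],(800,600),interpolation=cv2.INTER_CUBIC))
    print(n,-np.array(c['R']).T@np.array(c['t']),c['vertical_fov'],c['k1'])
print(arm.observe())
E
```

```text
scene [1093.57353246  -56.66267832  754.97158127] 46.76255237116819 -0.12390572743746647
side [539.69193549 561.51039307 689.04709538] 53.30918741812344 -0.10095887619700102
{'time_s': 0.1, 'q': array([-1.23100902e+00,  5.33142318e-02,  1.61419175e+00, -5.79859364e-06,
        1.47599375e+00, -1.18984409e-01]), 'dq': array([ 1.15279900e-03, -2.79432994e-04, -2.78741639e-03, -2.92331852e-04,
       -1.56098719e-03,  9.81863988e-06]), 'joint_torque': array([ 2.13978064e-04, -3.94903314e+01, -3.71364391e+01, -5.87067393e-05,
        3.89826688e-03, -8.21132687e-06]), 'ee_pos': array([ 276.59340653, -559.82139691,  230.15051349]), 'orientation': array([-9.47416822e-04,  9.73805716e-01,  2.27379677e-01, -1.07926920e-04]), 'wrist_force': array([-0.19665485, -0.36117381, -0.23624761]), 'wrist_torque': array([0.03927338, 0.02027862, 0.0275681 ]), 'grip_force': 0.0, 'width': 85.24241935132365}
```

View pics/scene0.png

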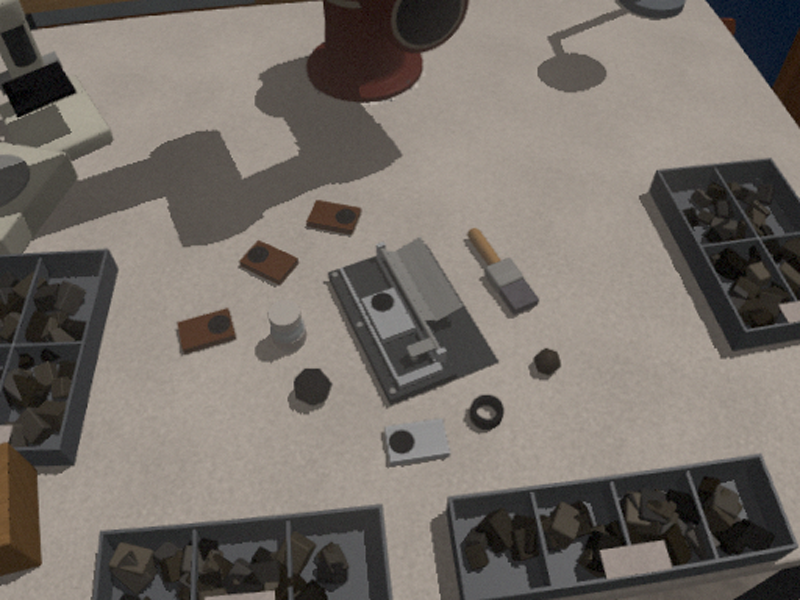

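View pics/side0.png

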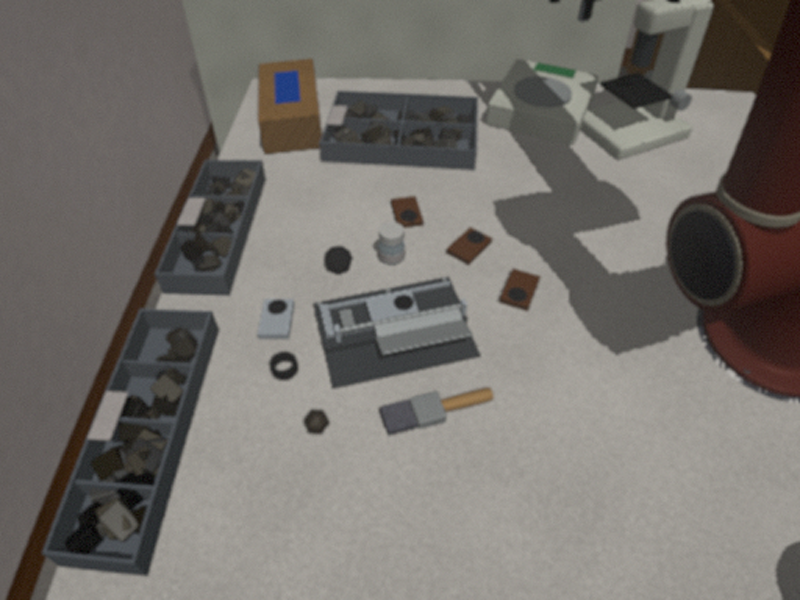

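The scene view shows the stage around (410,320), with its silver carrier and ore at (388,310) inside the channel. The thumb bar is at (425,280). Look-alikes are three brown plates at (333,217), (268,262) and (207,330), and a silver plate beyond the stop at (416,441), which is the spare. The plate in the channel is the one meant. I'll confirm with enlarged crops.

Run:
```python
import pickle,cv2
cs=pickle.load(open('c.pkl','rb'))
def crop(n,x,y,w,h,s):
    cv2.imwrite(f'pics/{n}1.png',cv2.resize(cs[n]['color'][y:y+h,x:x+w],None,fx=s,fy=s,interpolation=cv2.INTER_CUBIC))
crop('scene',200,148,128,112,5)
crop('side',195,170,120,80,6)
```

```text
(no output)
```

View pics/scene1.png

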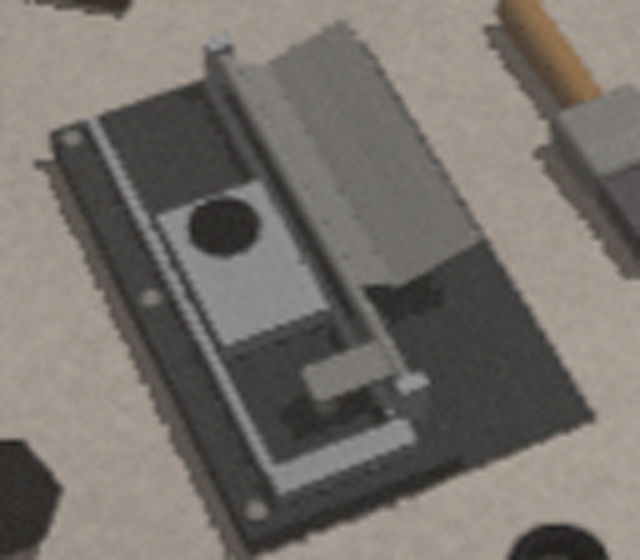

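View pics/side1.png

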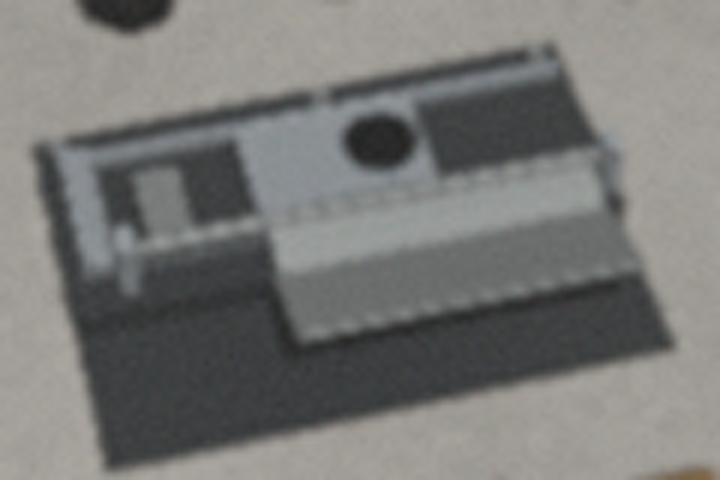

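The crops confirm the silver plate with ore lies in the channel (scene crop: corners (157,214), (262,180), (330,310), (228,347)). Next I'll fit the stage pose from the lugs, rail and carrier.

Run:
```python
from h import *
import pickle
from scipy.optimize import least_squares
cs=pickle.load(open('c.pkl','rb'))
S=lambda u,v:(200+(u+.5)/5-.5,148+(v+.5)/5-.5)
D=lambda u,v:(195+(u+.5)/6-.5,170+(v+.5)/6-.5)
# (cam,pixel,stage pt, carrier?)
P=[('scene',S(218,45),(-156,33,42),0),('scene',S(412,382),(32,33,42),0),
('scene',S(94,120),(-160,-27,22),0),('scene',S(275,463),(35,-25,26),0),
('scene',S(157,214),(-35,-23,28),1),('scene',S(262,180),(-35,23,28),1),('scene',S(330,310),(35,23,28),1),('scene',S(228,347),(35,-23,28),1),
('side',D(125,238),(32,33,42),0),('side',D(610,140),(-156,33,42),0),('side',D(238,142),(35,-23,28),1),('side',D(412,100),(-35,-23,28),1),('side',D(555,62),(-160,-27,22),0),
('scene',S(480,240),(-20,33+55*np.cos(.0)-1,None),2),]
P=P[:-1]
def W(p,X,c):
    x=X[0]+(p[3] if c else 0);y=X[1]
    return [p[0]+x*np.cos(p[2])-y*np.sin(p[2]),p[1]+x*np.sin(p[2])+y*np.cos(p[2]),X[2]]
def f(p): return np.concatenate([px(cs[n],W(p,X,c))-q for n,q,X,c in P])
a=atz(cs['scene'],*P[0][1],42);b=atz(cs['scene'],*P[1][1],42);print(a,b,np.linalg.norm(a-b))
yaw=np.arctan2(*(b-a)[1::-1])
m=b-32*np.array([np.cos(yaw),np.sin(yaw),0])-33*np.array([-np.sin(yaw),np.cos(yaw),0])
r=least_squares(f,[m[0],m[1],yaw,-60],loss='soft_l1');print(r.x);print(r.fun.reshape(-1,2).round(1))
p=r.x;np.save('p.npy',p)
pr=lambda n,X,c=0:print(n,W(p,X,c)[:2])
pr('bar',(-85,70,0));pr('carrier back',(-35,0,0),1)
for n,u,v in [('spare',258,282),('jar',184,208),('rockA',199,248),('rockB',350,231),('ring',312,264),('brush a',304,150),('brush b',332,195),('plate',171,168)]: print(n,atz(cs['scene'],u,v,0).round())
```

```text
[475.15535024 -14.21122919  42.        ] [651.9043999   41.85898233  42.        ] 185.42948841732235
[ 6.31155469e+02  1.56529513e+00  3.03184724e-01 -5.61145849e+01]
[[ 0.2 -1. ]
 [ 0.4 -0.1]
 [-1.3 -2.4]
 [ 0.5  0.2]
 [-0.2  0.2]
 [-0.5 -0.4]
 [ 0.1 -0.8]
 [-0.8 -0.2]
 [-1.5  1.1]
 [-0.5  0.7]
 [-2.  -1.8]
 [-1.9 -0.6]
 [ 1.5  0.8]]
bar [np.float64(529.1329938304477), np.float64(42.994929005155)]
carrier back [np.float64(544.1965751661419), np.float64(-25.63798340276171)]
spare [746. -15.   0.]
jar [ 563. -147.    0.]
rockA [ 661. -120.    0.]
rockB [659. 180.   0.]
ring [721.  91.  -0.]
brush a [436. 128.   0.]
brush b [568. 163.   0.]
plate [ 452. -174.    0.]
```

Run:
```python
from h import *
import pickle
cs=pickle.load(open('c.pkl','rb'))
for n,u,v in [('side',620,157),('side',690,128),('side',485,108),('side',575,140),('scene',110,140),('scene',20,255)]: print(n,u,v,atz(cs[n],u*.64,v*.64,0).round())
g=grab('wrist','w0.png')
p=np.load('p.npy')
def st(x,y): return p[:2]+[x*np.cos(p[2])-y*np.sin(p[2]),x*np.sin(p[2])+y*np.cos(p[2])]
for x in(-125,-110,-45): print(x,st(x,33))
print(px(cs['side'],[277,-560,231])/.64, px(cs['side'],[277,-560,400])/.64)
```

```text
side 620 157 [ 140. -452.    0.]
side 690 128 [ -40. -572.    0.]
side 485 108 [ 400. -623.    0.]
side 575 140 [ 222. -507.    0.]
scene 110 140 [ 147. -443.    0.]
scene 20 255 [ 390. -546.    0.]
-125 [502.00413789  -4.25996678]
-110 [5.16319995e+02 2.18451014e-01]
-45 [578.35537754  19.62492811]
[565.24107647  17.56605077] [582.48150189 -79.26314333]
```

Call:
{"fn": "play_rows", "kwargs": {
  "increments": "0.35 0.87 0 -0.36 54;0.35 0.87 0 -0.36 54;0.35 0.87 0 -0.36 54;0.35 0.87 0 -0.36 54;0.35 0.87 0 -0.34 54",
  "grip_force": 60
}}

```text
time_s: 0.57
ee_pos: [346.9, -384.6, 230.8]
orientation: [-0.0, 0.989, 0.15, -0.0]
wrist_force: [1.2, -0.5, 0.0]
width: 53.6
grip_force: 0.0
```

Call:
{"fn": "play_rows", "kwargs": {
  "increments": "0.35 0.87 0 0 54;0.35 0.87 0 0 54;0.35 0.87 0 0 54;0.35 0.87 0 0 54;0.35 0.87 0 0 54"
}}

```text
time_s: 0.98
ee_pos: [416.9, -210.5, 231.1]
orientation: [0.0, 0.989, 0.151, 0.0]
wrist_force: [0.9, -0.5, -0.6]
width: 53.9
grip_force: 0.0
```

Call:
{"fn": "play_rows", "kwargs": {
  "increments": "0.35 0.87 0 0 54;0.35 0.87 0 0 54;0.35 0.87 -0.5 0 54;0.35 0.87 -0.8 0 54;0 0 0 0 54"
}}

```text
time_s: 1.4
ee_pos: [468.5, -73.8, 179.1]
orientation: [-0.003, 0.988, 0.154, -0.003]
wrist_force: [-0.1, -0.1, -1.0]
width: 54.0
grip_force: 0.0
```

Call:
{"fn": "play_rows", "kwargs": {
  "increments": "0.4 0.85 -0.3 0 54;0.4 0.85 -0.5 0 54;0 0.03 -0.6 0 54;0 0 -0.6 0 54;0 0 0 0 54"
}}

```text
time_s: 1.82
ee_pos: [498.2, -9.7, 99.6]
orientation: [-0.002, 0.988, 0.152, -0.005]
wrist_force: [-1.3, 0.4, -0.5]
width: 54.0
grip_force: 0.0
```

Run:
```python
from h import *
o=arm.observe();print(o['ee_pos'],o['orientation'],o['width'],o['wrist_force'])
w=grab('wrist');s=grab('side')
A=cv2.resize(w['color'],(512,384));B=cv2.resize(s['color'][120:264,180:330],None,fx=2.6,fy=2.6,interpolation=cv2.INTER_CUBIC)
import pickle;pickle.dump((w,s),open('c2.pkl','wb'))
cv2.imwrite('pics/a.png',cv2.resize(w['color'],(800,600)));print(B.shape)
```

```text
[498.18354038  -9.72863677  99.62307075] [-0.00150248  0.98840741  0.151739   -0.00488069] 53.96674265437269 [-1.28969505  0.39853831 -0.49897437]
(374, 390, 3)
```

View pics/a.png

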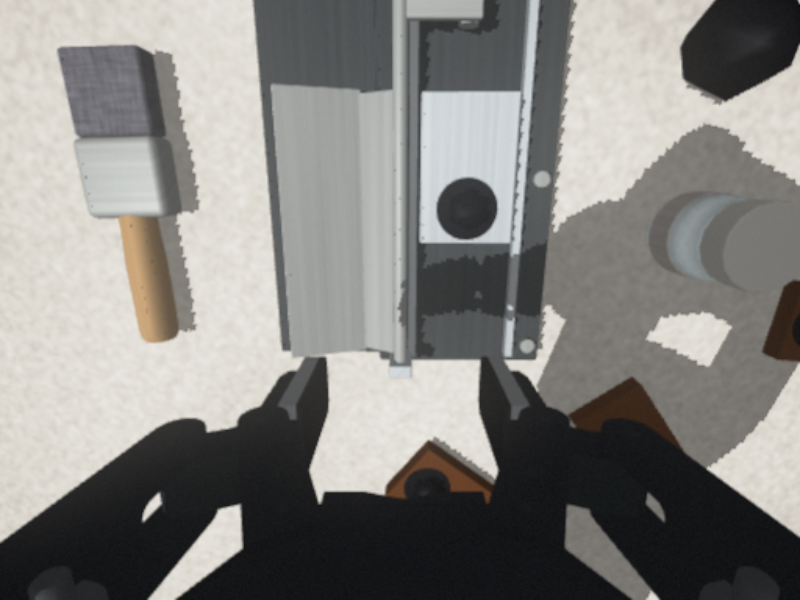

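The wrist view shows the stage from above, with the lug at (400,367) and the carrier's top corners at (421,92), (520,92), (420,242) and (512,243). I'll use these to refine the pose.

Run:
```python
from h import *
import pickle
w,s=pickle.load(open('c2.pkl','rb'));p=np.load('p.npy')
def st(X): d=X[:2]-p[:2];c,q=np.cos(p[2]),np.sin(p[2]);return np.array([d@[c,q],d@[-q,c]]).round(1)
for n,u,v,z in [('lug',400,368,42),('c fl',421,92,28),('c fr',520,92,28),('c bl',420,242,28),('c br',511,243,28),('bar in near',290,354,37),('bar in far',272,85,37),('rail start',508,356,22),('axle far',400,20,37.5)]:
    X=atz(w,u*.64,v*.64,z);print(n,X.round(1),st(X))
# finger tips in pixel
for X in [(498,-10,99)]: print(px(w,X)/.64)
o=arm.observe();print(o['ee_pos'],st(o['ee_pos']))
```

```text
lug [475.5 -15.1  42. ] [-153.5   30.6]
c fl [602.9  14.8  28. ] [-23.   21.1]
c fr [616.4 -28.2  28. ] [-22.9 -24. ]
c bl [537.8  -6.   28. ] [-91.4  20.7]
c br [551.  -49.5  28. ] [-91.8 -24.8]
bar in near [463.6  40.8  37. ] [-148.2   87.5]
bar in far [584.5  77.4  37. ] [-21.8  86.3]
rail start [491.6 -72.6  22. ] [-155.4  -29.1]
axle far [624.7  31.5  37.5] [ 2.8 30.5]
[403.32246087 376.53373419]
[501.1942607  -10.89590778 104.43706344] [-127.8   26.9]
```

Call:
{"fn": "play_rows", "kwargs": {
  "increments": "0.1 0.1 0 0 54;0.1 0.07 -0.5 0 54;0 0 -0.5 0 54;0 0 -0.5 0 54;0 0 0 0 54"
}}

```text
time_s: 2.33
ee_pos: [508.7, -4.0, 43.3]
orientation: [-0.001, 0.989, 0.151, -0.002]
wrist_force: [-0.7, 0.8, -0.7]
width: 53.9
grip_force: 0.0
```

Call:
{"fn": "play_rows", "kwargs": {
  "increments": "0 0 0 0 54;0 0 0 0 54"
}}

```text
time_s: 2.5
ee_pos: [511.7, -4.4, 47.4]
orientation: [0.001, 0.989, 0.151, 0.002]
wrist_force: [-0.2, 1.0, 0.6]
width: 53.9
grip_force: 0.0
```

```bash
cat >> h.py <<'E'
p=np.array([631.75,-.34,.3032])
def rep():
    o=arm.observe();d=o['ee_pos'][:2]-p[:2];c,q=np.cos(p[2]),np.sin(p[2])
    Q=o['orientation'];yaw=2*np.arctan2(Q[2],Q[1])
    print('t',o['time_s'],'stage',[d@[c,q],d@[-q,c],o['ee_pos'][2]],'yawerr deg',np.degrees(yaw-p[2]),'F',o['wrist_force'],o['width'])
E
python3 - <<'E'
from h import *
rep()
E
```

```text
t 2.5 stage [np.float64(-115.76972375430299), np.float64(31.99487943516852), np.float64(47.37359766909525)] yawerr deg -0.011227730058870332 F [-0.15534682  0.9505909   0.56517334] 53.88913045145932
```

Call:
{"fn": "play_rows", "kwargs": {
  "increments": "0 0 0 0 54;0 0 -0.15 0 54;0 0 -0.15 0 54;0 0 0 0 54;0 0 0 0 54"
}}

```text
time_s: 2.92
ee_pos: [509.5, -3.8, 32.5]
orientation: [-0.0, 0.989, 0.151, -0.001]
wrist_force: [-0.1, 0.6, 0.2]
width: 53.8
grip_force: 0.0
```

Call:
{"fn": "play_rows", "kwargs": {
  "increments": "0 0 -0.1 0 54;0 0 -0.1 0 54;0 0 0 0 54;0 0 0 0 54"
}}

```text
time_s: 3.25
ee_pos: [510.5, -4.0, 25.5]
orientation: [0.0, 0.989, 0.151, 0.0]
wrist_force: [0.2, 0.5, 3.7]
width: 53.9
grip_force: 1.6
```

Call:
{"fn": "play_rows", "kwargs": {
  "increments": "0 0 -0.1 0 54;0 0 0 0 54;0 0 0 0 54;0 0 0 0 54"
}}

```text
time_s: 3.58
ee_pos: [510.8, -4.5, 21.9]
orientation: [0.001, 0.988, 0.151, 0.001]
wrist_force: [0.1, -3.1, 5.3]
width: 54.3
grip_force: 2.7
```

Call:
{"fn": "play_rows", "kwargs": {
  "increments": "0 0 -0.06 0 54;0 0 0 0 54;0 0 0 0 54;0 0 0 0 54"
}}

```text
time_s: 3.92
ee_pos: [511.0, -4.9, 19.9]
orientation: [0.001, 0.988, 0.151, 0.001]
wrist_force: [-0.8, -3.5, 7.3]
width: 54.1
grip_force: 3.5
```

Run:
```python
from h import *
rep()
s=grab('side');w=grab('wrist')
B=cv2.resize(s['color'][150:250,180:320],(800,571),interpolation=cv2.INTER_CUBIC);cv2.imwrite('pics/b.png',B)
cv2.imwrite('pics/w2.png',cv2.resize(w['color'],(800,600)))
```

```text
t 3.9167 stage [np.float64(-116.62793244091577), np.float64(31.676133974588726), np.float64(19.8976509030974)] yawerr deg 0.03908104340710262 F [-0.77283241 -3.53884524  7.33315707] 54.069387481828116
```

View pics/b.png

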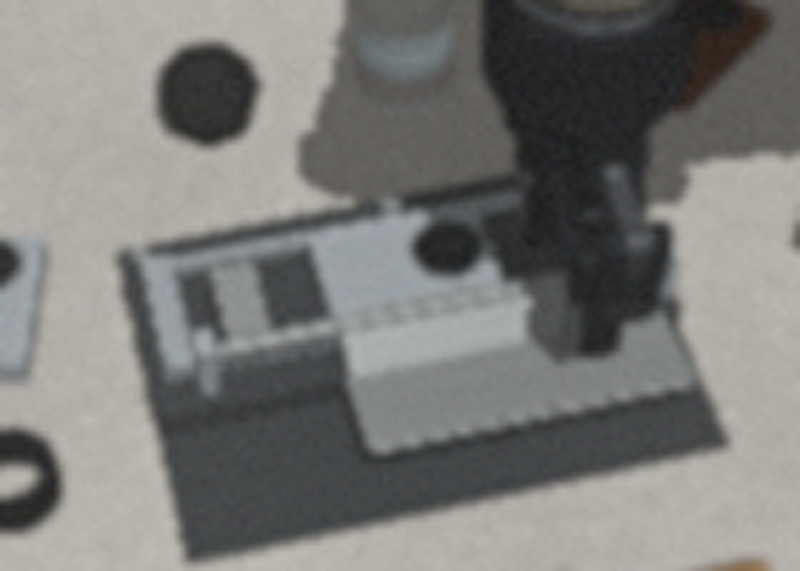

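View pics/w2.png

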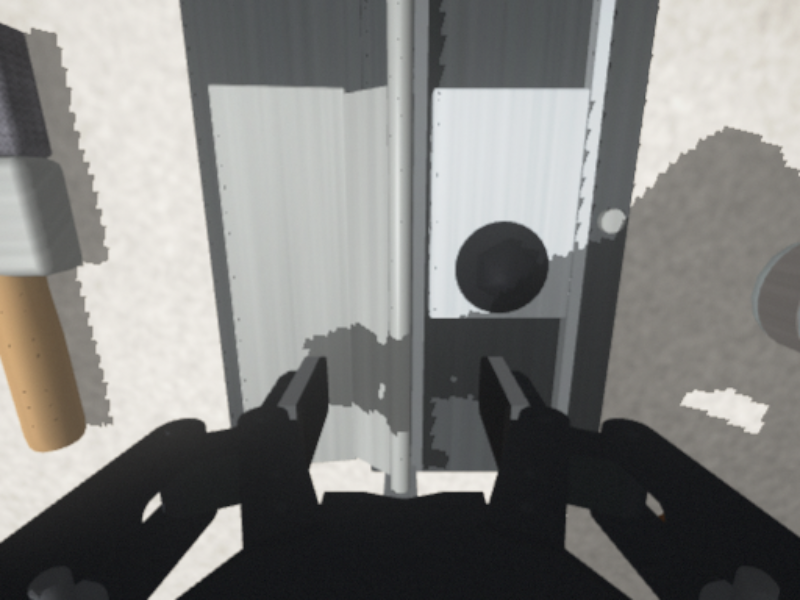

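Run:
```python
from h import *
s=grab('side')
def st(x,y,z): c,q=np.cos(p[2]),np.sin(p[2]);return [p[0]+x*c-y*q,p[1]+x*q+y*c,z]
a=np.array([195+302/6,170+345/6]);b=np.array([180+375/5.714,150+458/5.714]);print('rest corner',a,'now',b,b-a)
# geometry: strip level at .30, top z 20.5, y 48..88; rotate about axle (33,34)
def corner(th,y=88):
    d=th-.30; v=np.array([y-33,20.5-34]); R=np.array([[np.cos(d),np.sin(d)],[-np.sin(d),np.cos(d)]])
    return [33,34]+R@v
for th in (0,.18,.25,.3,.36):
    y,z=corner(th); print(th,y,z,px(s,st(-20,y,z)), 'at 60,74:',corner(th,60)[1],corner(th,74)[1])
```

```text
rest corner [245.33333333 227.5       ] now [245.62828141 230.1540077 ] [0.29494808 2.6540077 ]
0 89.53302969183642 37.356568763178 [243.04136656 226.19659044] at 60,74: 29.082002976660487 33.21928586991924
0.18 89.22058977036306 27.181254816863373 [243.12355368 228.92592919] at 60,74: 23.82931301277363 25.5052839148185
0.25 88.6059831068773 23.265725794555262 [243.0998363  229.78156796] at 60,74: 21.86630905497627 22.566017424765768
0.3 88.0 20.5 [243.06417521 230.31910902] at 60,74: 20.5 20.5
0.36 87.09151560896373 17.22627235450529 [243.00116214 230.8817197 ] at 60,74: 18.90526453592974 18.065768445217515
```

Call:
{"fn": "play_rows", "kwargs": {
  "increments": "0 0 -0.05 0 54;0 0 0 0 54;0 0 0 0 54;0 0 0 0 54"
}}

```text
time_s: 4.4
ee_pos: [511.2, -5.4, 18.2]
orientation: [0.002, 0.988, 0.151, 0.001]
wrist_force: [-1.3, -5.5, 8.8]
width: 54.0
grip_force: 4.3
```

Call:
{"fn": "play_rows", "kwargs": {
  "increments": "0 0 -0.05 0 54;0 0 0 0 54;0 0 0 0 54;0 0 0 0 54"
}}

```text
time_s: 4.73
ee_pos: [511.4, -6.0, 16.7]
orientation: [0.002, 0.988, 0.152, 0.001]
wrist_force: [-1.4, -7.1, 10.5]
width: 54.3
grip_force: 5.3
```

Run:
```python
from h import *
rep()
s=grab('side');w=grab('wrist')
import pickle; pickle.dump((s,w),open('c3.pkl','wb'))
A=cv2.resize(s['color'][170:240,185:315],(780,420),interpolation=cv2.INTER_CUBIC)
cv2.imwrite('pics/d.png',A)
```

```text
t 4.7333 stage [np.float64(-116.56312396306653), np.float64(30.587848496852196), np.float64(16.695070144989227)] yawerr deg 0.07089307451247912 F [-1.38148475 -7.07957091 10.5051754 ] 54.31749341122224
```

View pics/d.png

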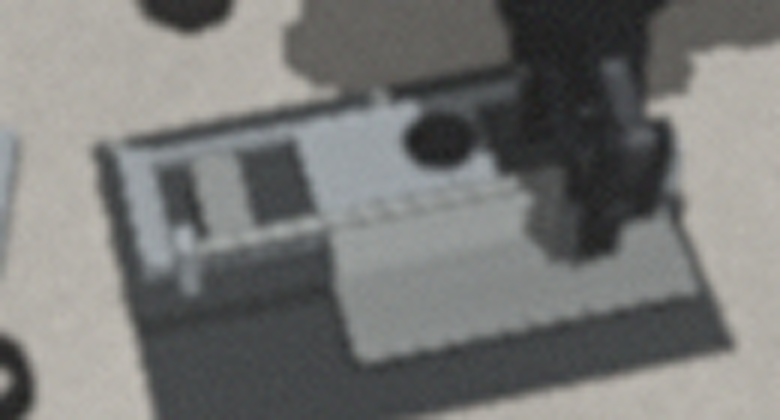

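The strip's outer corner is now at crop (362,362), and the carrier hasn't moved. I'll measure the edge shift sub-pixel to get the clip angle.

Run:
```python
from h import *
import pickle
s0=pickle.load(open('c.pkl','rb'))['side'];s1,w1=pickle.load(open('c3.pkl','rb'));s2=grab('side')
def st(x,y,z): c,q=np.cos(p[2]),np.sin(p[2]);return [p[0]+x*c-y*q,p[1]+x*q+y*c,z]
def corner(th,y=88):
    d=th-.30; v=np.array([y-33,20.5-34]); R=np.array([[np.cos(d),np.sin(d)],[-np.sin(d),np.cos(d)]]); return [33,34]+R@v
def edge(c,u):
    g=cv2.GaussianBlur(c['color'],(0,0),.7).mean(2)[:,u]; d=g[222:240]*1.0
    dd=-np.diff(cv2.resize(d[:,None],(1,180),interpolation=cv2.INTER_CUBIC)[:,0]); i=np.arange(len(dd)); 
    # level crossing strip->dark, searching from mid
    lo,hi=70,115
    k=[j for j in range(179) if (cv2.resize(d[:,None],(1,180),interpolation=cv2.INTER_LINEAR)[j,0]>=95>cv2.resize(d[:,None],(1,180),interpolation=cv2.INTER_LINEAR)[j+1,0])]
    return 222+(k[-1]+.5)/10-.5 if k else np.nan
us=range(250,270,2)
print([[round(edge(c,u),1) for u in us] for c in(s0,s1,s2)])
for th in(0,.18,.25,.3,.36):
    pts=np.array([px(s0,st(x,*corner(th))) for x in(-20,-60)]); m=np.polyfit(pts[:,0],pts[:,1],1)
    print(th,[round(np.polyval(m,u),1) for u in us])
print([int(s0['color'][y,256].mean()) for y in range(222,240)],[int(s2['color'][y,256].mean()) for y in range(222,240)])
```

```text
[[225.1, 224.7, 224.2, 223.7, 223.4, 222.8, 222.7, 221.9, nan, nan], [229.1, 228.8, 228.2, 227.9, 227.7, 226.9, 226.7, 226.1, 225.8, 225.2], [228.9, 228.8, 228.2, 227.9, 227.7, 226.8, 226.7, 226.1, 225.8, 225.2]]
0 [np.float64(224.7), np.float64(224.3), np.float64(223.9), np.float64(223.4), np.float64(223.0), np.float64(222.6), np.float64(222.2), np.float64(221.7), np.float64(221.3), np.float64(220.9)]
0.18 [np.float64(227.5), np.float64(227.0), np.float64(226.6), np.float64(226.2), np.float64(225.7), np.float64(225.3), np.float64(224.9), np.float64(224.5), np.float64(224.0), np.float64(223.6)]
0.25 [np.float64(228.3), np.float64(227.9), np.float64(227.4), np.float64(227.0), np.float64(226.6), np.float64(226.2), np.float64(225.7), np.float64(225.3), np.float64(224.9), np.float64(224.4)]
0.3 [np.float64(228.8), np.float64(228.4), np.float64(228.0), np.float64(227.5), np.float64(227.1), np.float64(226.7), np.float64(226.3), np.float64(225.8), np.float64(225.4), np.float64(225.0)]
0.36 [np.float64(229.4), np.float64(228.9), np.float64(228.5), np.float64(228.1), np.float64(227.7), np.float64(227.2), np.float64(226.8), np.float64(226.4), np.float64(225.9), np.float64(225.5)]
[120, 117, 88, 54, 50, 57, 62, 63, 62, 60, 62, 63, 64, 63, 62, 61, 72, 108] [134, 135, 137, 138, 140, 128, 96, 67, 67, 67, 68, 66, 71, 71, 69, 70, 82, 121]
```

The edge shift of about 4.1 px means the clip is at about 0.30 rad. Now I'll push along the channel.

Call:
{"fn": "play_rows", "kwargs": {
  "increments": "0.1 0.03 0 0 54;0.15 0.047 0 0 54;0.15 0.047 0 0 54;0.15 0.047 0 0 54;0.1 0.03 0 0 54"
}}

```text
time_s: 5.3
ee_pos: [534.4, 3.9, 14.8]
orientation: [-0.0, 0.988, 0.152, -0.003]
wrist_force: [-8.1, -2.3, 11.3]
width: 53.9
grip_force: 5.3
```

Call:
{"fn": "play_rows", "kwargs": {
  "increments": "0.1 0.03 0 0 54;0.15 0.047 0 0 54;0.15 0.047 0 0 54;0.1 0.03 0 0 54;0 0 0 0 54"
}}

```text
time_s: 5.72
ee_pos: [555.1, 10.5, 14.8]
orientation: [-0.0, 0.988, 0.151, -0.002]
wrist_force: [-5.4, 0.2, 8.2]
width: 53.8
grip_force: 4.1
```

Run:
```python
from h import *
rep()
s=grab('side')
cv2.imwrite('pics/e.png',cv2.resize(s['color'][165:245,185:315],(780,480),interpolation=cv2.INTER_CUBIC))
```

```text
t 5.7167 stage [np.float64(-69.94239177655471), np.float64(33.204556248944925), np.float64(14.842729176831451)] yawerr deg 0.0556732113644693 F [-5.36783461  0.17995667  8.1764253 ] 53.751827402158526
```

View pics/e.png

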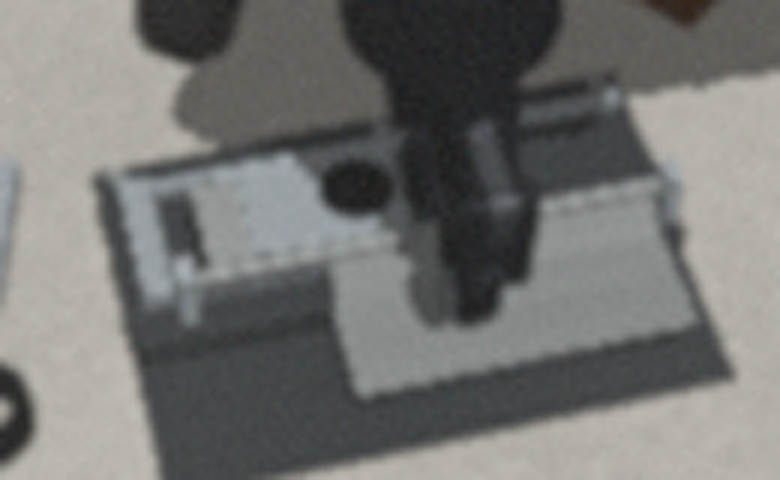

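The carrier is sliding under the raised foot, with its front near the stop in the crop at about (190,230). I'll continue slowly until it touches the stop.

Call:
{"fn": "play_rows", "kwargs": {
  "increments": "0.1 0.031 0.02 0 54;0.1 0.031 0 0 54;0.1 0.031 0 0 54;0.1 0.031 0 0 54;0 0 0 0 54"
}}

```text
time_s: 6.18
ee_pos: [570.9, 15.4, 15.5]
orientation: [-0.0, 0.988, 0.151, -0.002]
wrist_force: [-5.0, -0.5, 7.1]
width: 53.8
grip_force: 3.9
```

Call:
{"fn": "play_rows", "kwargs": {
  "increments": "0.05 0.016 0 0 54;0.05 0.016 0 0 54;0 0 0 0 54;0 0 0 0 54"
}}

```text
time_s: 6.52
ee_pos: [574.5, 16.5, 15.5]
orientation: [-0.0, 0.988, 0.151, -0.002]
wrist_force: [-5.2, -1.1, 8.3]
width: 54.0
grip_force: 4.1
```

Call:
{"fn": "play_rows", "kwargs": {
  "increments": "0.05 0.016 0 0 54;0 0 0 0 54;0 0 0 0 54"
}}

```text
time_s: 6.77
ee_pos: [576.3, 17.1, 15.4]
orientation: [-0.0, 0.988, 0.151, -0.002]
wrist_force: [-7.1, -2.0, 8.0]
width: 54.0
grip_force: 4.2
```

Call:
{"fn": "play_rows", "kwargs": {
  "increments": "0.05 0.016 0 0 54;0 0 0 0 54;0 0 0 0 54"
}}

```text
time_s: 7.02
ee_pos: [576.8, 17.2, 15.4]
orientation: [-0.0, 0.988, 0.151, -0.005]
wrist_force: [-11.0, -3.3, 13.1]
width: 54.1
grip_force: 8.0
```

Call:
{"fn": "play_rows", "kwargs": {
  "increments": "0.05 0.016 0 0 54;0 0 0 0 54;0 0 0 0 54"
}}

```text
time_s: 7.27
ee_pos: [576.9, 17.2, 15.3]
orientation: [0.0, 0.988, 0.151, -0.007]
wrist_force: [-19.4, -4.9, 18.8]
width: 54.0
grip_force: 11.1
```

Call:
{"fn": "play_rows", "kwargs": {
  "increments": "0.05 0.016 0 0 54;0 0 0 0 54;0 0 0 0 54"
}}

```text
time_s: 7.52
ee_pos: [577.1, 17.3, 15.2]
orientation: [0.0, 0.988, 0.151, -0.01]
wrist_force: [-25.1, -7.7, 23.5]
width: 54.1
grip_force: 15.0
```

The force jump at the expected position shows the carrier is against the stop. I'll back off slightly, let the bar up and rise.

Call:
{"fn": "play_rows", "kwargs": {
  "increments": "-0.15 -0.047 0 0 54;-0.15 -0.047 0 0 54;-0.1 -0.03 0 0 54;0 0 0 0 54;0 0 0 0 54"
}}

```text
time_s: 7.93
ee_pos: [570.1, 14.3, 17.5]
orientation: [-0.0, 0.989, 0.151, 0.003]
wrist_force: [1.3, 0.5, 6.3]
width: 54.1
grip_force: 3.3
```

Call:
{"fn": "play_rows", "kwargs": {
  "increments": "0 0 0.1 0 54;0 0 0.1 0 54;0 0 0.1 0 54;0 0 0.15 0 54;0 0 0.3 0 54"
}}

```text
time_s: 8.35
ee_pos: [566.0, 14.2, 43.9]
orientation: [-0.0, 0.989, 0.151, -0.002]
wrist_force: [-0.5, 0.2, -0.9]
width: 54.2
grip_force: 0.0
```

Call:
{"fn": "play_rows", "kwargs": {
  "increments": "0 0 0.8 0 54;0 0 0.9 0 54;-0.5 0 0.9 0 54;-0.9 0 0.5 0 54;-0.9 0 0 0 54"
}}

```text
time_s: 8.77
ee_pos: [478.6, 13.6, 176.7]
orientation: [0.002, 0.988, 0.151, 0.005]
wrist_force: [-0.7, 0.4, 0.9]
width: 53.7
grip_force: 0.0
```

Call:
{"fn": "play_rows", "kwargs": {
  "increments": "-0.5 -0.6 0 0 54;0 -0.8 0 0 54;0 -0.8 0 0 54;0 0 0 0 54;0 0 0 0 54"
}}

```text
time_s: 9.18
ee_pos: [455.7, -75.0, 170.1]
orientation: [0.0, 0.989, 0.15, 0.0]
wrist_force: [0.2, -0.2, 0.1]
width: 54.0
grip_force: 0.0
```

Run:
```python
from h import *
rep()
s=grab('side');c=grab('scene')
A=cv2.resize(s['color'][165:245,185:315],(780,480),interpolation=cv2.INTER_CUBIC)[:, :390]
B=cv2.resize(c['color'][180:260,230:298],(408,480),interpolation=cv2.INTER_CUBIC)
cv2.imwrite('pics/f.png',np.hstack([A,B]))
```

```text
t 9.1833 stage [np.float64(-190.2825372838226), np.float64(-18.670556073558682), np.float64(170.11713628602305)] yawerr deg -0.16071672624420466 F [ 0.19414241 -0.17586312  0.11099947] 54.00295091274099
```

View pics/f.png

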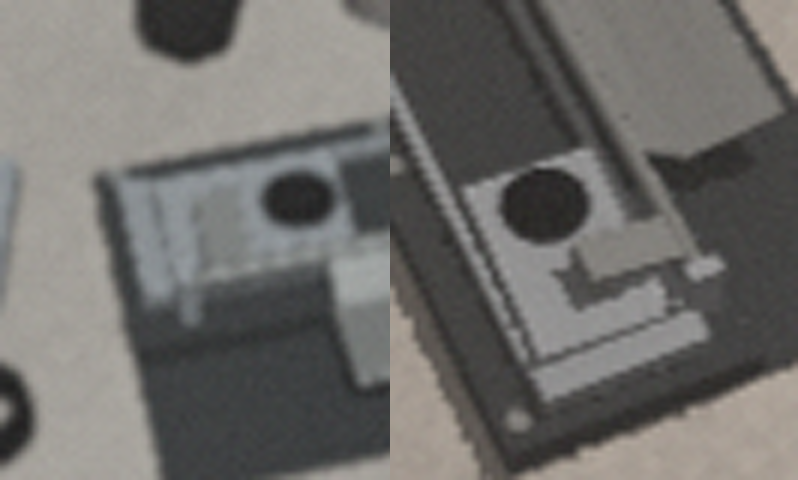

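The carrier's front edge lies along the stop, from about (535,360) to (690,310) in the right half. The foot rests on the carrier at (620,250), and the arm is clear.

```bash
python3 -c "
from station import arm
print(arm.hand_in())"
```

```text
the job is handed in; nothing more can be done
None
```

I pushed the carrier home against the stop with the bar held down, then released the bar so the foot clamped it, backed the arm clear and handed the job in. The hand-in returned no verdict; contact force and the final pictures are my only confirmation.

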